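Set the carton stop pin in the hidden socket of the stop jig

TASK

Take the steel stop pin out of its holder, put its ball foot down through the wide opening of the stop jig and slide it along the slot, foot pressed lightly on the channel floor, until it drops into the socket hidden under the cover. Press it fully home, so that its collar lies flat on the cover, and let go with the pin standing upright. Work gently (never force the pin against the jig) and leave the label roll and the tape measure nearby where they are.

Things in the scene. Friction and masses are not known exactly. Their poses are not given: they have to be found in the camera images.
- pin_grip (a point): Centre of the stop pin's round handle (18 mm diameter, 52 mm long, upright), 72 mm above the pin's lowest point and 26 mm below its top. Axes: z along the pin, up. The pin is a bare steel solid of revolution, 98 mm long, about 0.16 kg: ball foot, thin shaft, collar, handle. At the start it stands upright in the holder, this point 31 mm above the holder's top.
- pin_collar (a point): On the pin's axis at the underside of its collar (28 mm diameter, 5 mm thick), 31 mm below the handle's centre, 41 mm above the pin's lowest point. At the start the collar rests on the holder's top. It lies on the cover's top when the pin is home; with the ball foot on the channel floor it stands 16 mm above the cover.
- pin_foot (a point): Lowest point of the pin's ball foot (16 mm diameter; the shaft above it 10 mm), 72 mm below the handle's centre.
- pin: The same stop pin; origin at the lowest point of its ball foot, z along the pin, up.
- holder: Grey plastic block 46 x 46 x 50 mm high, fixed to the bench, with an upright hole of 20 mm diameter in which the pin stands at the start. Origin: centre of its underside. At the left of the bench an open parts case stands with its lid upright, about 0.2 m high: pass above it.
- jig: Stop jig: dark steel block with a flat aluminium cover 5 mm thick, fixed, about 95 mm (x) by 224 mm (y); cover top 49 mm above the bench. A low fence along its +x edge (x = 45 to 51 mm) rises 8 mm above the cover. Slot 14 mm wide in the cover along x = 0, over a channel 22 mm wide whose hard floor is 25 mm below the cover's top. Origin: on the underside, below the slot's centre line.
- entry (a point): Centre of the wide opening (22 mm along the jig's x, 26 mm along its y) at one end of the slot, at the height of the cover's top; y = +45 mm in the jig. Axes as the jig's: the slot runs from here towards -y. The ball foot goes in and out only here: under the rest of the slot the cover's lips hold it down.
- slot_end (a point): Blind end of the slot, 100 mm from the entry, at the cover's top. The socket's centre is 30 to 80 mm from the entry on the slot's line: a 22 x 22 mm pit in the channel floor, unseen, closed flush by a plug of the same steel that gives way under about 2 N and stays down. Pressed there, the pin sinks 16 mm until its collar is on the cover; elsewhere the floor is hard.
- tape_measure: Yellow tape measure to the right of the jig, 38 x 68 x 62 mm high, loose; a bystander. Origin: centre of its underside.
- label_roll: Upright grey-white roll of labels, 62 mm diameter, 60 mm high, loose; a bystander. It stands in front of the jig, to the left or to the right; the holder stands on the other side. Origin: centre of its underside.
Not all that is in view belongs to the job. There is more than one size of the pin; the job needs the largest.

How it is judged:
By the outcome, as a careful person would: the job done as asked, in the order asked, and still so for the second after the job is handed in, with the robot touching nothing.
It also fails if it takes over 67 s, if anything falls off the work surface, if the arm or the gripper's body presses on something with over 40 N, if the wrist force passes 120 N, or if a joint passes its speed limit or range.

ROBOT

A 6-joint arm with a two-finger parallel gripper is mounted at the origin on a cart in front of the work surface, level with it; the furniture and walls round the work are solid. World frame = base frame: x ahead of the robot, y to its left, z up, the work surface at z = 0. Lengths are in mm, angles in degrees, forces in N, time in s.
With the tool pointing down it reaches from about 300 to 850 mm from the base axis. Payload 4.2 kg.
Tool frame: the origin (TCP) lies between the finger pads; the fingertips stand 19 mm ahead of it and the grasp point (between the pads) is the TCP (env.tips_ahead is the distance from the TCP to the fingertips, in mm); z points along the fingers, y is the direction in which the jaws open and shut (so a half turn about z gives the same grasp; the last joint's range is limited). The gripper opens to 91 mm and grips with 3 to 60 N. Pads are 32 mm wide; open, the fingers measure 118 mm over their backs; the gripper's body (76 mm by 178 mm) begins 60 mm behind the grasp point.
Start: joints at [67.036, 18.312, 89.639, -0, 72.044, -1.146], TCP at [213.709, 533.825, 232.976] pointing down, gripper open.
Joint ranges: [-177.97, 177.97], [-48.28, 115.42], [12.27, 149.76], [-77.06, 257.06], [2.81, 150.46], [-146.56, 146.56]. Speed limits (degrees/s): [147.25, 147.25, 180, 180, 180, 180].

INTERFACE

Orientations are given as [roll, pitch, yaw] about the fixed x, y, z axes, in that order (R = Rz(yaw) Ry(pitch) Rx(roll)).
In Python, from workcell import telemetry, viewer, job_done, env gives the robot as it stands. The module is installed in compiled form; this text tells all that it offers.
- The arm moves only by the shell command python3 -m jog 'ROWS' [FORCE]. ROWS is JSON, a list of rows, each a list of 3 entries, a list of its own where there are three numbers: the shift along the tool's x, y, z in cm, then the turn about the tool's z in degrees, then the opening, from 0 (shut) to 1 (fully open). A call has 1 to 10 rows; each row shifts and turns the pose as measured when the row begins, along the tool's axes as they then stand; what a row does not reach is not made up. A row lasts 1/8 s, in which the tool goes at most 62.5 mm and 10.7 degrees, less where a joint would pass 70% of its speed; a pose out of reach is approached as far as the arm can. A call is refused whole if a number of a shift passes 6.25 or a number of a turn 10.7, either way. A call with a gripper value outside its range is refused whole. The fingers move at their own pace and stop on an object; FORCE is the grip in N (left out, the last holds). Time passes only in rows, so rows that do not move let the fingers close. It gives the time, the measured TCP pose, the force and the opening at its end, in the units of the state.
- telemetry.state(): the state, without advancing time (a new reading comes with each control period).
- viewer.grab_frame(name): name is "scene" or "top" or "wrist"; returns a dict with "color" (480x640x3 uint8, red, green, blue), "K" (3x3 intrinsics, pixels), "rvec" (rotation vector, rad) and "tvec" (3), from world to camera coordinates, as OpenCV has them. Camera axes: x right, y down, z forward; pixel columns grow to the right and rows downward; lengths in mm; the calibration is good to about 2 mm. A picture is of the moment at which its call begins. There is no depth.
- job_done(): hands the job in, once; it reports no verdict.
The state is a dict: "time_s": time; "qpos": joint angles; "qvel": joint speeds; "effort": joint torques, N m; "ee_pos": TCP position; "ee_rot": TCP orientation; "force": force on the tool from outside, world axes, zero at the start; "torque": the same for the moment, N m; "gripper_width": finger opening in mm.
Only numpy, scipy, OpenCV 4.12 (cv2) and the standard library are available. Lean on these libraries where they do the work, as an engineer would, in place of code of your own. Each camera call takes 0.05 s, during which the arm holds its last target. There are 200 camera calls.

## Working session

There is one attempt and no reset: what is moved stays moved. The work goes in short steps, Python scripts to look and compute and a shell command to move; the robot and the scene stay as the last step left them, time stands still between calls to the robot, and variables do not carry over. Pictures are saved under pics/ and viewed, about 8 in all and at most 12, crops included, and the job is handed in when it is done.

```bash
mkdir -p pics; cat > h.py <<'E'
import cv2, numpy as np, json
from workcell import telemetry, viewer, job_done, env
def grab(n,fn):
    f=viewer.grab_frame(n); cv2.imwrite(f'pics/{fn}.png',f['color'][:,:,::-1]); np.savez(f'pics/{fn}.npz',K=f['K'],r=f['rvec'],t=f['tvec']); return f
def cam(fn):
    d=np.load(f'pics/{fn}.npz'); R=cv2.Rodrigues(d['r'])[0]; return d['K'],R,d['t'].reshape(3)
def onz(fn,px,z):
    K,R,t=cam(fn); o=-R.T@t; d=R.T@np.linalg.inv(K)@np.array([px[0],px[1],1.]); return o+d*(z-o[2])/d[2]
def proj(fn,p):
    K,R,t=cam(fn); c=K@(R@np.array(p,float)+t); return c[:2]/c[2]
def crop(fn,x,y,w,h,s,out):
    im=cv2.imread(f'pics/{fn}.png')[y:y+h,x:x+w]; cv2.imwrite(f'pics/{out}.png',cv2.resize(im,None,fx=s,fy=s,interpolation=cv2.INTER_CUBIC))
E
python3 - <<'E'
from h import *
for n in ('scene','top','wrist'):
    grab(n,n); K,R,t=cam(n); print(n,(-R.T@t).round(),R[2].round(2))
s=telemetry.state(); print(s)
E
```

```text
scene [  82. -848.  723.] [ 0.45  0.6  -0.66]
top [ 340. -251. 1022.] [ 0.18  0.   -0.98]
wrist [147. 561. 384.] [ 0.23 -0.1  -0.97]
{'time_s': 0.15, 'qpos': array([ 6.70354126e+01,  1.83429288e+01,  8.96865080e+01, -1.13434591e-03,
        7.20450711e+01, -1.14532589e+00]), 'qvel': array([ 0.0343133 , -0.13245549, -0.28930955, -0.12973559, -0.03923009,
       -0.04265939]), 'effort': array([-7.74630075e-05, -4.12776375e+01, -2.32155204e+01,  7.26087252e-02,
        4.34671738e-02, -1.04290630e-04]), 'ee_pos': array([213.58636832, 533.50352835, 232.34243576]), 'ee_rot': array([-1.79925485e+02, -4.10860989e-04,  1.58181089e+02]), 'force': array([ 1.02159933, -0.24277369, -0.10377131]), 'torque': array([ 0.00529764, -0.02737758, -0.0459367 ]), 'gripper_width': 91.24234257343376}
```

View pics/scene.png

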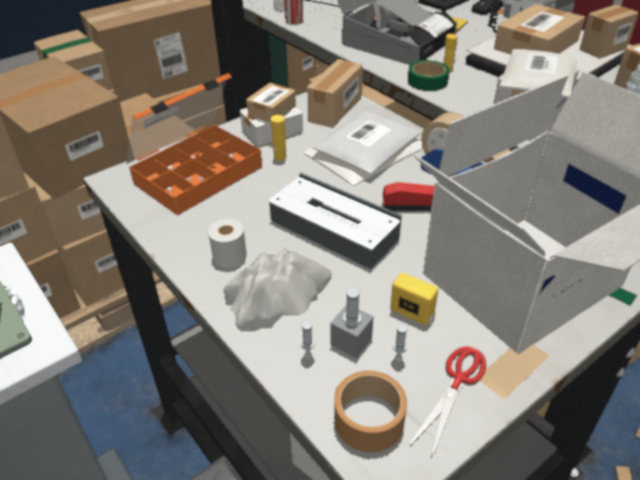

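View pics/top.png

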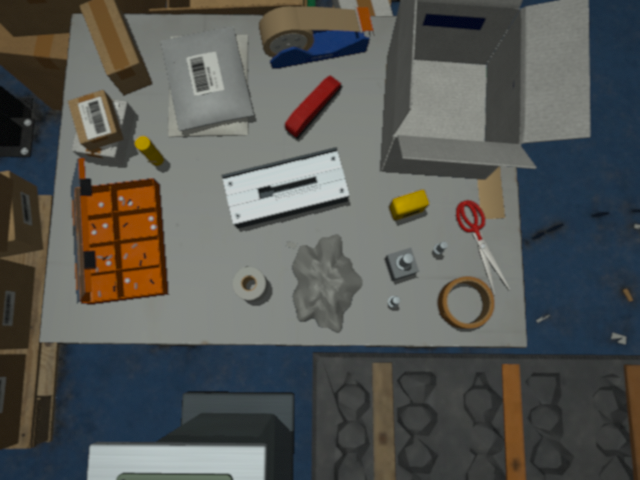

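The scene view shows the holder with the big pin at (352,310). In the top view the pin is at (404,262), and the jig's slot runs from about (262,191) to (316,181). Candidates for the pin in the scene view: holder pin (352,305), small pin (307,340), small pin (400,345). By the description I choose the one in the holder, and check it in a close crop together with the jig.

```bash
python3 - <<'E'
from h import *
a=cv2.imread('pics/top.png'); b=cv2.imread('pics/scene.png')
f=lambda im,x,y,w,h,s: cv2.resize(im[y:y+h,x:x+w],None,fx=s,fy=s,interpolation=cv2.INTER_CUBIC)
A=f(a,215,140,140,95,5)      # 700x475... 
cv2.imwrite('pics/c1.png',A)
B=np.hstack([f(b,290,280,130,100,3), f(a,375,235,100,75,4)])
cv2.imwrite('pics/c2.png',B); print(A.shape,B.shape)
E
```

```text
(475, 700, 3) (300, 790, 3)
```

View pics/c1.png

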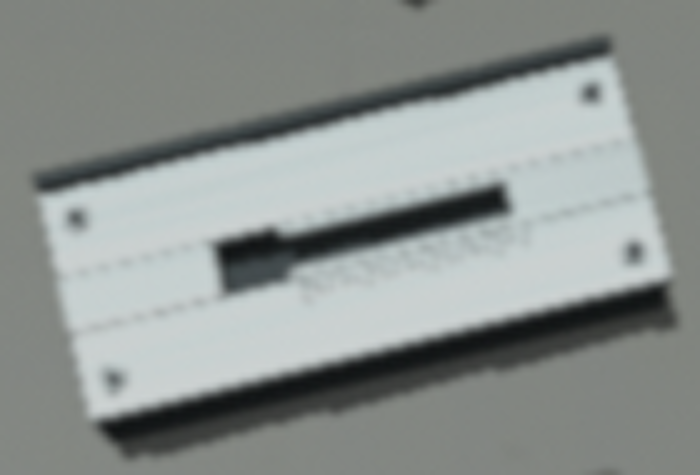

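View pics/c2.png

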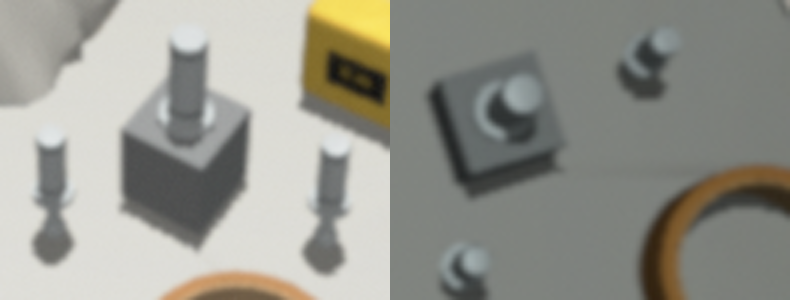

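The top crop shows the slot's wide opening at the left (crop 215–285 × 230–293), its blind end at (508,197), and four screws. The second crop confirms that the holder pin is clearly the largest; the two small pins stand free beside it.

```bash
python3 - <<'E'
from h import *
u=lambda c,x,y,s:((c[0]+.5)/s-.5+x,(c[1]+.5)/s-.5+y)
P=lambda c,z:onz('top',u(c,215,140,5),z)
scr=[P(c,49) for c in [(77,219),(591,93),(634,252),(115,380)]]
print('screws',np.round(scr,1)); 
c=np.mean(scr,0);print('centre',c.round(1))
for a,b in((0,1),(3,2),(3,0),(2,1)):
    d=scr[b]-scr[a];print(np.linalg.norm(d).round(1),np.degrees(np.arctan2(d[1],d[0])).round(2))
L=(P((215,243),49)+P((222,293),49))/2; E=(P((505,183),49)+P((512,212),49))/2
print('open left mid',L.round(1),'end',E.round(1),np.linalg.norm(E-L),np.degrees(np.arctan2(*(E-L)[1::-1])))
print('corners', [P(q,49).round(1) for q in [(672,283),(95,416)]])
# pin
t1=u((523-390,95),375,235,4); s1=u((189,40),290,280,3)
print('pin top', onz('top',t1,107),onz('scene',s1,107))
h=[onz('top',u((q[0]-390,q[1]),375,235,4),50) for q in [(437,92),(533,52),(562,145),(470,180)]]
print('holder',np.round(h,1),np.mean(h,0).round(1),[np.degrees(np.arctan2(*(h[1]-h[0])[1::-1])).round(1)])
for n,q in (('collar top c',(493,110)),):
    print(n,onz('top',u((q[0]-390,q[1]),375,235,4),55))
print('small', onz('top',u((665-390,42),375,235,4),60),onz('top',u((473-390,262),375,235,4),60))
print('scene check entry', [proj('scene',p).round(1) for p in (L,E,*scr)])
for nm,q,z in (('roll',(249,285),60),('tape',(408,204),62),('scissor',(470,220),20),('ring',(466,303),40),('tarp',(325,285),60)): print(nm,onz('top',q,z).round())
E
```

```text
screws [[ 627.5  -84.9   49. ]
 [ 678.9 -278.3   49. ]
 [ 616.6 -294.7   49. ]
 [ 565.5 -101.5   49. ]]
centre [ 622.1 -189.8   49. ]
200.1 -75.1
199.8 -75.19
64.2 14.92
64.5 14.72
open left mid [ 608.9 -138.8   49. ] end [ 637.4 -247.3   49. ] 112.23840211892502 -75.3052306028525
corners [array([ 604.7, -308.9,   49. ]), array([551.7, -94.5,  49. ])]
pin top [ 479.07987111 -406.84977738  107.        ] [ 479.40241727 -409.17980044  107.        ]
holder [[ 488.7 -377.2   50. ]
 [ 507.7 -421.6   50. ]
 [ 464.8 -433.9   50. ]
 [ 448.4 -391.6   50. ]] [ 477.4 -406.1   50. ] [np.float64(-66.8)]
collar top c [ 479.92651209 -401.91751791   55.        ]
small [ 511.19780696 -480.12153883   60.        ] [ 410.50084165 -390.87322472   60.        ]
scene check entry [array([308.7, 199.1]), array([359.9, 222.2]), array([299. , 181.9]), array([389.8, 221.3]), array([369.3, 241.1]), array([277.4, 198.7])]
roll [ 435. -128.   60.]
tape [ 587. -417.   62.]
scissor [ 568. -542.   20.]
ring [ 408. -523.   40.]
tarp [ 436. -265.   60.]
```

```bash
python3 - <<'E'
from h import *
def tri(a,b):
    Ps=[]
    for fn in('top','scene'):
        K,R,t=cam(fn);Ps.append(K@np.c_[R,t])
    X=cv2.triangulatePoints(Ps[0],Ps[1],np.array(a,float).reshape(2,1),np.array(b,float).reshape(2,1));return (X[:3]/X[3]).ravel().round(), 
for a,b in (((385,168),(420,157)),((412,2),(567,80)),((535,165),(520,345)),((398,138),(447,150)),((408,258.8),(353,293.3))): print(a,b,tri(a,b))
print('box base',onz('scene',(427,268),0),onz('scene',(520,350),0))
print('case',[onz('top',q,z).round() for q,z in(((165,295),40),((157,180),40),((78,165),200),((85,300),200))])
E
python3 -m jog '[[[0,0,-5],0,1],[[0,0,-5],0,1],[[0,0,0],0,0.5]]' 10
```

```text
(385, 168) (420, 157) (array([ 615., -365.,  247.]),)
(412, 2) (567, 80) (array([ 866., -409.,  294.]),)
(535, 165) (520, 345) (array([ 619., -619.,  105.]),)
(398, 138) (447, 150) (array([ 657., -382.,  250.]),)
(408, 258.8) (353, 293.3) (array([ 480., -408.,  105.]),)
box base [ 684.90777892 -368.07643336    0.        ] [ 664.2828936  -577.10743322    0.        ]
case [array([418.,  27.,  40.]), array([636.,  56.,  40.]), array([611., 134., 200.]), array([396., 104., 200.])]
time_s: 0.52
ee_pos: [213.3, 533.0, 333.0]
ee_rot: [-179.7, -0.0, 158.2]
force: [-0.2, -0.4, 0.6]
gripper_width: 84.1
```

```bash
python3 -m jog '[[[-3.7,-4.8,0],0,0.5],[[-3.7,-4.8,0],0,0.5],[[-3.7,-4.8,0],0,0.5],[[-3.7,-4.8,0],0,0.5],[[-3.7,-4.8,0],0,0.5],[[-3.7,-4.8,0],0,0.5],[[-3.7,-4.8,0],0,0.5],[[-3.7,-4.8,0],0,0.5]]'
```

```text
time_s: 1.52
ee_pos: [345.9, 55.0, 326.5]
ee_rot: [-178.9, -0.2, 158.8]
force: [1.6, 0.3, 1.2]
gripper_width: 45.4
```

```bash
python3 -m jog '[[[-3.7,-4.8,0],0,0.5],[[-3.7,-4.8,0],0,0.5],[[-3.7,-4.8,0],0,0.5],[[-3.7,-4.8,0],0,0.5],[[-3.7,-4.8,0],0,0.5],[[-3.7,-4.8,0],0,0.5],[[0,0,0],10.5,0.5],[[0,0,0],10.5,0.5],[[0,0,0],10.5,0.5],[[0,0,0],10.5,0.5]]'; python3 -m jog '[[[0,0,0],10.5,0.5],[[0,0,0],10.5,0.5],[[0,0,0],10.5,0.5],[[0,0,0],10.5,0.5],[[0,0,0],10.5,0.5],[[0,0,0],10.5,0.5],[[0,0,0],10.5,0.5],[[0,0,0],10.5,0.5],[[0,0,0],10.5,0.5]]'
```

```text
time_s: 2.78
ee_pos: [444.3, -309.4, 314.3]
ee_rot: [-178.4, -0.6, 115.5]
force: [0.7, 0.0, 0.3]
gripper_width: 45.7
time_s: 3.9
ee_pos: [439.3, -306.0, 299.6]
ee_rot: [-178.4, 2.6, 18.9]
force: [0.3, -0.3, 0.6]
gripper_width: 45.4
```

The tool tilt is drifting, now about 3° with the tip toward the base. I'll quantify it before going on.

```bash
cat >> h.py <<'E'
from scipy.spatial.transform import Rotation as Ro
def st(tag=''):
    s=telemetry.state(); R=Ro.from_euler('xyz',s['ee_rot'],degrees=True).as_matrix()
    rad=s['ee_pos'][:2]/np.linalg.norm(s['ee_pos'][:2]); z=R[:,2]
    print(tag,'t',s['time_s'],'p',s['ee_pos'].round(1),'yaw',s['ee_rot'][2].round(2),'tilt out/left deg',np.degrees([z[:2]@rad, z[1]*rad[0]-z[0]*rad[1]]).round(2),'q',s['qpos'].round(2),'F',s['force'].round(1),'w',round(s['gripper_width'],1)); return s,R
def go(p,R=None):
    s,R=st(); print('tool cm',(R.T@(np.array(p)-s['ee_pos'])/10).round(2))
E
python3 -c "from h import *;s,_=st();print(s['effort'].round(1))"; python3 -m jog '[[[0,0,0],0,0.5],[[0,0,0],0,0.5],[[0,0,0],0,0.5]]' >/dev/null; python3 -c "from h import *;s,_=st();print(s['effort'].round(1))"; python3 -m jog '[[[0,0,-5],0,0.5]]' >/dev/null; python3 -c "from h import *;st();grab('wrist','w1');st()"
```

```text
t 3.9 p [ 439.3 -306.   299.6] yaw 18.86 tilt out/left deg [-2.84 -1.09] q [-35.43  14.17  85.97  -1.13  82.69  35.93] F [ 0.3 -0.3  0.6] w 45.4
[ -0.  -38.2 -24.1  -0.    0.2  -1.2]
 t 4.275 p [ 438.4 -305.3  297.2] yaw 19.22 tilt out/left deg [-3.11 -1.09] q [-35.42  14.27  86.2   -1.13  82.63  35.58] F [-0.3 -0.1  0. ] w 45.2
[ -0.  -38.1 -24.   -0.    0.2   0. ]
 t 4.4 p [ 439.4 -304.9  343.6] yaw 19.31 tilt out/left deg [-3.71 -1.08] q [-35.33  13.8   80.38  -1.11  89.52  35.47] F [ 0.9 -0.3  0.5] w 46.0
 t 4.45 p [ 442.6 -307.   353. ] yaw 19.28 tilt out/left deg [-2.66 -1.08] q [-35.32  13.49  79.43  -1.11  89.72  35.47] F [ 2.8 -1.   4.6] w 45.7
```

View pics/w1.png

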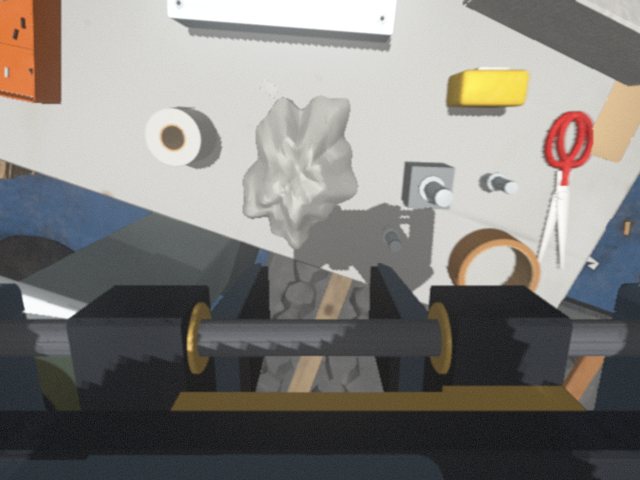

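The wrist view shows the holder with the pin (top face at about (443,198)), the small pins, and the tape at (487,88); everything matches the overview.

```bash
python3 - <<'E'
from h import *
print('pin top wrist',onz('w1',(443,198),107),'proj est',proj('w1',(479.5,-408,107)))
h=[onz('w1',q,50) for q in((406,163),(454,165),(453,209),(404,204))];print('holder',np.mean(h,0).round(1))
go((479.5,-408,230))
E
```

```text
pin top wrist [ 478.20087813 -406.99317636  107.        ] proj est [444.53323087 197.09310396]
holder [ 480.3 -405.4   50. ]
 t 4.45 p [ 442.6 -307.   353. ] yaw 19.28 tilt out/left deg [-2.66 -1.08] q [-35.32  13.49  79.43  -1.11  89.72  35.47] F [ 2.8 -1.   4.6] w 45.7
tool cm [ 0.67 11.08 12.  ]
```

```bash
python3 -m jog '[[[0.2,3.7,4.2],1.5,0.5],[[0.2,3.7,4.2],1.5,0.5],[[0.2,3.7,4.2],1.5,0.5]]' >/dev/null; python3 -c "from h import *;go((479,-407.3,82))"
```

```text
t 4.825 p [ 481.  -412.9  230.2] yaw 14.98 tilt out/left deg [-1.41 -1.26] q [-41.05  24.49  80.49  -1.31  76.43  34.3 ] F [ 0.4  0.2 -0.1] w 45.8
tool cm [ 0.43 -0.48 14.82]
```

```bash
python3 -m jog '[[[0.3,-0.3,5],0,0.5],[[0.2,-0.1,5],0,0.5]]' >/dev/null; python3 -c "
from h import *
go((479,-407.3,82)); grab('wrist','w2'); crop('w2',200,150,240,180,3,'w2c'); print(proj('w2',(479,-407.3,107)))"
```

```text
t 5.075 p [ 482.7 -411.3  127.2] yaw 14.96 tilt out/left deg [-1.16 -1.27] q [-40.83  28.57  89.15  -1.43  63.43  34.87] F [ 0.  -0.1  0.2] w 45.5
tool cm [-0.12 -0.46  4.53]
[310.42700537 300.12596456]
```

View pics/w2c.png

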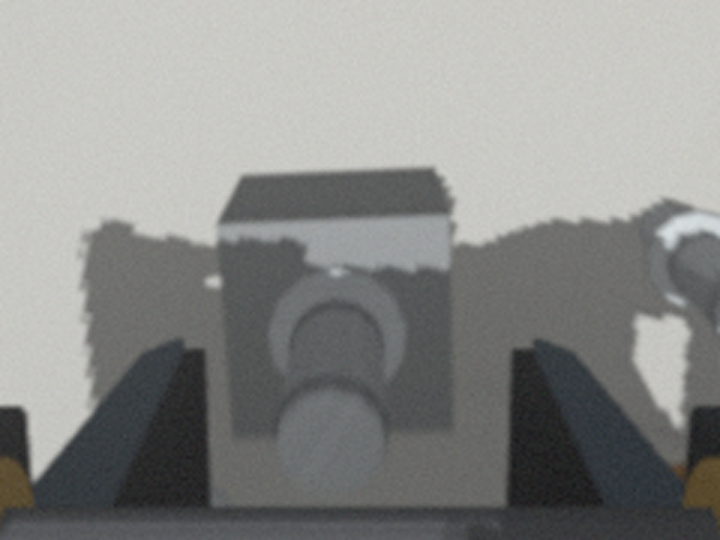

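The pin top is at crop (331,440), between the jaws, offset about 4 mm along the jaw axis, which agrees with the computed −0.46 cm.

```bash
python3 -m jog '[[[-0.05,-0.46,2.8],0,0.5],[[0,0,1.5],0,0.5]]' >/dev/null;  python3 -c "from h import *;go((480.5,-407.5,82))"; python3 -m jog '[[[0,0,-0.05],0,0.1],[[0,0,-0.06],0,0.1],[[0,0,-0.06],0,0.1],[[0,0,-0.06],0,0.1]]' 25 >/dev/null;  python3 -c "from h import *;go((480.5,-407.5,82))"
```

```text
t 5.375 p [ 476.3 -404.1   76.5] yaw 15.08 tilt out/left deg [-1.91 -1.27] q [-40.72  30.93  93.23  -1.52  57.75  35.05] F [-0.5 -0.   0. ] w 45.9
tool cm [ 0.3   0.43 -0.57]
 t 5.875 p [ 478.7 -406.3   83.2] yaw 15.12 tilt out/left deg [-1.47 -1.29] q [-40.72  30.6   92.71  -1.53  58.17  35.  ] F [-0.4  0.2 -2.3] w 17.3
tool cm [0.15 0.17 0.12]
```

```bash
for i in 1 2; do python3 -m jog '[[[0,0,-1.1],0,0.1],[[0,0,-1.1],0,0.1]]' >/dev/null;  python3 -c "from h import *;st()"; done; python3 -m jog '[[[0,0,-1.5],0,0.1],[[0,0,-2.5],0,0.1]]' >/dev/null;  python3 -c "from h import *;st();viewer.grab_frame('wrist');go((611,-151,150))"
```

```text
t 6.125 p [ 479.3 -406.2  106.3] yaw 15.12 tilt out/left deg [-1.5  -1.29] q [-40.67  29.35  91.16  -1.49  61.    34.96] F [ 0.4 -1.3 -1.4] w 17.6
 t 6.375 p [ 480.2 -406.2  130.5] yaw 15.11 tilt out/left deg [-1.47 -1.28] q [-40.62  28.12  89.44  -1.43  63.91  34.92] F [ 0.8 -0.3 -1.3] w 17.5
 t 6.625 p [ 481.1 -405.6  171.8] yaw 15.12 tilt out/left deg [-1.6  -1.27] q [-40.54  26.3   86.15  -1.37  69.15  34.86] F [ 0.5 -0.5 -1.8] w 17.6
 t 6.675 p [ 482.9 -407.   176.3] yaw 15.11 tilt out/left deg [-1.13 -1.26] q [-40.53  26.09  85.82  -1.36  69.22  34.86] F [ 1.6 -1.8  1. ] w 17.6
tool cm [ 19.11 -21.37   2.15]
```

```bash
python3 -m jog '[[[0,-5,-0.2],0,0.1],[[0,-5,-0.2],0,0.1],[[4,-2.9,-0.2],0,0.1],[[4,-2.9,-0.2],0,0.1],[[4,-2.9,-0.2],0,0.1]]' >/dev/null;  python3 -c "from h import *;st();viewer.grab_frame('wrist');go((611,-151,150))"
```

```text
t 7.3 p [ 550.8 -192.9  186.3] yaw 14.71 tilt out/left deg [-1.21 -0.88] q [-19.95  21.52  91.77  -0.96  67.91  55.71] F [ 0.6 -0.8 -1.7] w 17.8
 t 7.35 p [ 555.  -188.   186.4] yaw 14.88 tilt out/left deg [-1.03 -0.54] q [-19.54  21.64  91.56  -0.6   67.82  55.82] F [ 3.9  3.4 -0.9] w 17.7
tool cm [ 6.43 -2.13  3.51]
```

```bash
python3 -m jog '[[[3.1,-1.1,0],0,0.1],[[2.9,-1,0],0,0.1],[[0,0,0],0,0.1]]' >/dev/null;  cat >> h.py <<'E'
def frame(yaw,to,tl,p):
    rad=np.array(p[:2])/np.linalg.norm(p[:2]); left=np.array([-rad[1],rad[0]])
    zx=np.radians(to)*rad+np.radians(tl)*left; z=np.array([*zx,-1]); z/=np.linalg.norm(z)
    y=np.radians(yaw); x=np.array([np.cos(y),np.sin(y),0]); x-=z*(x@z); x/=np.linalg.norm(x)
    return np.c_[x,np.cross(z,x),z]
Rg=frame(15.12,-1.47,-1.29,(478.7,-406.3))
DX=[1.5]  # pin offset along tool x at TCP height, mm
def pin(s,R,dx=None):
    a=R@Rg.T@np.array([0,0,1.]); c=s['ee_pos']+R@np.array([DX[0] if dx is None else dx,0,0])-2.2*a
    return c-72*a,c+26*a,c-31*a,a   # foot, top, collar, axis
E
python3 - <<'E'
from h import *
s,R=st(); f=grab('wrist','w3'); g=grab('scene','s3')
ft,tp,co,a=pin(s,R); print('foot',ft.round(1),'axis',a.round(3))
for n in('w3','s3'): print(n,'foot',proj(n,ft).round(1),'top',proj(n,tp).round(1),'collar',proj(n,co).round(1),'entry',proj(n,(612,-151,49)).round(1))
A=cv2.imread('pics/w3.png')[120:420,170:470]; B=cv2.imread('pics/s3.png')[120:245,250:400]
A=cv2.resize(A,(400,400),interpolation=cv2.INTER_CUBIC);B=cv2.resize(B,(400,333),interpolation=cv2.INTER_CUBIC)
B=cv2.copyMakeBorder(B,0,67,0,0,0); cv2.imwrite('pics/m3.png',np.hstack([A,B]))
E
```

```text
t 7.725 p [ 609.7 -149.5  185.6] yaw 15.09 tilt out/left deg [-1.03 -0.47] q [-14.58  25.32  85.69  -0.52  70.02  60.51] F [ 0.3 -0.3  0.1] w 17.7
foot [ 612.2 -149.3  111.4] axis [-0.015  0.003  1.   ]
w3 foot [321.3 255.2] top [320.6 341.7] collar [321.1 281.3] entry [323.  230.8]
s3 foot [313.  172.8] top [311.  123.7] collar [312.2 153. ] entry [314.2 201.6]
```

View pics/m3.png

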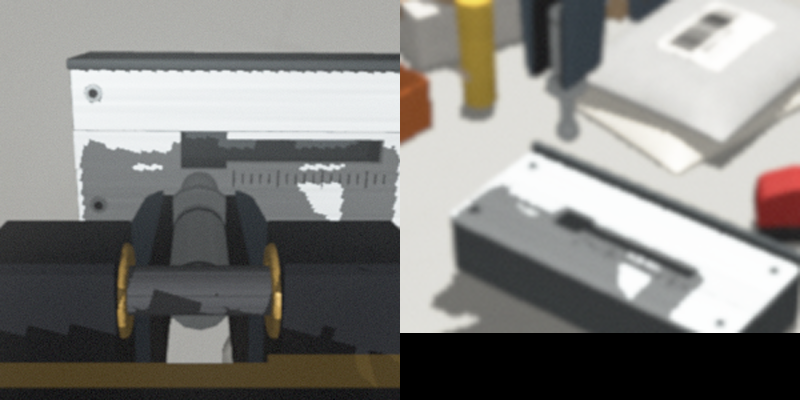

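The wrist view shows the opening centre at about (322.6,232.5) (predicted (323,230.8)). In the scene view the ball foot is at (313,171.7) (predicted (313,172.8)). The model holds to about 1 mm; I'll descend.

```bash
python3 -m jog '[[[-0.1,0.1,1.7],0,0.1],[[0,0,1.7],0,0.1],[[0,0,1.4],0,0.1],[[0,0,-0.05],0,0.1]]' >/dev/null; python3 - <<'E'
from h import *
s,R=st(); ft,tp,co,a=pin(s,R); print('foot',ft.round(1),'axis',a.round(3)); print('tool cm',(R.T@(np.array([611.3,-151,50])-ft)/10).round(2))
E
```

```text
t 8.325 p [ 602.1 -154.9  134.4] yaw 14.77 tilt out/left deg [-1.33 -0.57] q [-15.19  27.25  90.33  -0.65  63.74  60.34] F [ 0.5  0.7 -1.3] w 17.7
foot [ 604.2 -154.7   60.2] axis [-0.009  0.003  1.   ]
tool cm [ 0.81 -0.18  1.  ]
```

```bash
python3 -m jog '[[[0.75,-0.17,-0.05],0,0.1],[[0.05,0,-0.05],0,0.1]]' >/dev/null; python3 - <<'E'
from h import *
s,R=st(); ft,tp,co,a=pin(s,R); print('foot',ft.round(1),'axis',a.round(3)); print('tool cm',(R.T@(np.array([611.3,-151,50])-ft)/10).round(2))
f=grab('wrist','w4'); g=grab('scene','s4'); s,R=st(); ft,tp,co,a=pin(s,R); 
for n in('w4','s4'): print(n,'foot',proj(n,ft).round(1),'top',proj(n,tp).round(1),'collar',proj(n,co).round(1),'entry',proj(n,(612,-151,49)).round(1))
A=cv2.imread('pics/w4.png')[170:320,250:400]; B=cv2.imread('pics/s4.png')[150:230,270:350]
A=cv2.resize(A,(400,400),interpolation=cv2.INTER_CUBIC);B=cv2.resize(B,(400,400),interpolation=cv2.INTER_CUBIC)
cv2.imwrite('pics/m4.png',np.hstack([A,B]))
E
```

```text
t 8.575 p [ 610.3 -151.5  135.9] yaw 14.73 tilt out/left deg [-1.24 -0.55] q [-14.7   27.73  89.25  -0.63  64.26  60.86] F [ 0.7 -0.1 -1.4] w 17.7
foot [ 612.5 -151.4   61.7] axis [-0.011  0.004  1.   ]
tool cm [-0.08 -0.06  1.17]
 t 8.675 p [ 610.  -151.5  136. ] yaw 14.73 tilt out/left deg [-1.25 -0.56] q [-14.71  27.7   89.28  -0.64  64.26  60.85] F [-0.4  0.5  0.3] w 17.3
w4 foot [321.4 255.8] top [320.7 342.7] collar [321.2 282. ] entry [320.5 249.6]
s4 foot [314.3 196.1] top [312.6 149.8] collar [313.6 177.4] entry [314.2 201.6]
```

View pics/m4.png

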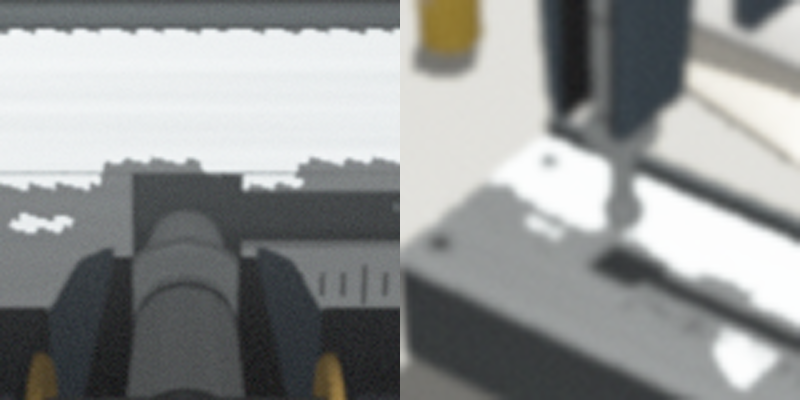

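The wrist crop shows the opening centred at about (320.3,252.1) and the ball just short of it; the ball is about 1 mm too far in x and 0.8 mm in y. I'll step down with drift compensation.

```bash
sed -i 's/^DX=.*/DX=[0.8]/' h.py; cat >> h.py <<'E'
ENT=np.array([610.6,-151.6,49]); D=np.array([np.sin(np.radians(14.9)),-np.cos(np.radians(14.9)),0])
def rep(u=0,z=50):
    s,R=st(); ft,tp,co,a=pin(s,R); n=np.array([-D[1],D[0],0]); d=ft-ENT
    tgt=ENT+u*D; tgt[2]=z
    print('foot',ft.round(1),'along',(d@D).round(1),'across',(d@n).round(1),'axis along/across deg',np.degrees([a@D,a@n]).round(2),'tool cm',(R.T@(tgt-ft)/10).round(2))
E
python3 -m jog '[[[0.05,0.05,0.9],0,0.1],[[0.12,0,0.02],0,0.1]]' >/dev/null; python3 -c "from h import *;rep(0,48)"
```

```text
t 8.925 p [ 611.6 -151.6  126.6] yaw 14.74 tilt out/left deg [-1.22 -0.57] q [-14.67  28.3   89.74  -0.65  63.18  60.89] F [ 0.9  0.9 -1.4] w 17.6
foot [ 613.2 -151.7   52.3] along 0.7 across 2.5 axis along/across deg [-0.39 -0.55] tool cm [-0.24 -0.07  0.44]
```

```bash
python3 -m jog '[[[-0.22,-0.03,0],0,0.1],[[0,0,-0.03],0,0.1]]' >/dev/null; python3 -c "from h import *;rep(0,48)"; python3 -m jog '[[[0,0,0.5],0,0.1],[[0,0,0],0,0.1]]' >/dev/null; python3 -c "from h import *;rep(0,42)"
```

```text
t 9.175 p [ 609.3 -151.8  126.8] yaw 14.74 tilt out/left deg [-1.23 -0.57] q [-14.75  28.11  90.04  -0.66  63.08  60.82] F [-0.5  0.3 -2.5] w 17.5
foot [ 610.8 -151.9   52.6] along 0.4 across 0.2 axis along/across deg [-0.39 -0.54] tool cm [-0.   -0.04  0.46]
 t 9.425 p [ 609.1 -151.9  121.6] yaw 14.74 tilt out/left deg [-1.22 -0.57] q [-14.75  28.36  90.43  -0.66  62.43  60.82] F [ 0.5  0.2 -1.4] w 17.3
foot [ 610.7 -152.    47.4] along 0.4 across -0.0 axis along/across deg [-0.4  -0.55] tool cm [ 0.01 -0.04  0.54]
```

```bash
python3 -m jog '[[[0,0,0.7],0,0.1],[[0,0,0],0,0.1]]' >/dev/null; python3 -c "from h import *;rep(0,32)"; python3 -m jog '[[[0.02,0,0.7],0,0.1],[[0,0,0],0,0.1]]' >/dev/null; python3 -c "
from h import *
rep(0,24)
f=grab('wrist','w5');g=grab('scene','s5')
A=cv2.imread('pics/w5.png')[170:320,250:400]; B=cv2.imread('pics/s5.png')[150:230,270:350]
A=cv2.resize(A,(400,400),interpolation=cv2.INTER_CUBIC);B=cv2.resize(B,(400,400),interpolation=cv2.INTER_CUBIC)
cv2.imwrite('pics/m5.png',np.hstack([A,B]))"
```

```text
t 9.675 p [ 608.9 -151.9  114. ] yaw 14.74 tilt out/left deg [-1.24 -0.57] q [-14.76  28.74  90.97  -0.67  61.51  60.82] F [-0.1  0.3 -0.8] w 17.5
foot [ 610.4 -152.    39.8] along 0.3 across -0.3 axis along/across deg [-0.39 -0.54] tool cm [ 0.05 -0.03  0.78]
 t 9.925 p [ 608.8 -151.9  106.4] yaw 14.74 tilt out/left deg [-1.25 -0.57] q [-14.76  29.16  91.48  -0.68  60.61  60.84] F [ 0.9  0.  -1.7] w 18.1
foot [ 610.4 -152.    32.1] along 0.3 across -0.3 axis along/across deg [-0.38 -0.53] tool cm [ 0.05 -0.03  0.81]
```

View pics/m5.png

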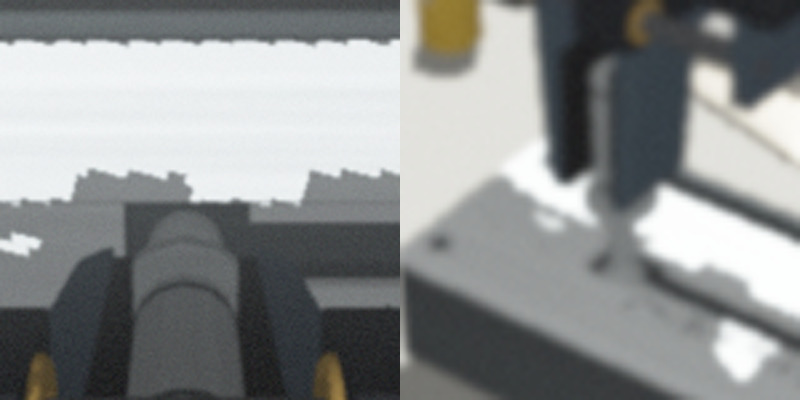

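```bash
python3 - <<'E'
from h import *
s,R=st(); ft,tp,co,a=pin(s,R); n=np.array([-D[1],D[0],0])
c=lambda p:((proj('w5',p)-[250,170])*2.6667).round(1)
bc=ft+8*a; K,Rc,t=cam('w5'); o=-Rc.T@t; v=bc-o; d=np.linalg.norm(v)
print('ball c',c(bc),'r',8*K[0,0]/d*2.667)
print('far open edge',c(ENT+11*n),'slot far',c(ENT+20*D+7*n),'slot near',c(ENT+20*D-7*n),'open L',c(ENT-13*D),'R',c(ENT+13*D+9*n), 'end',proj('w5',ENT+100*D))
E
```

```text
t 10.025 p [ 609.4 -152.   107.2] yaw 14.74 tilt out/left deg [-1.15 -0.57] q [-14.76  29.12  91.41  -0.67  60.61  60.84] F [ 0.3  1.1 -1.5] w 17.6
ball c [191.8 240.4] r 37.46585931611367
far open edge [188.8 202.8] slot far [286.8 221.4] slot near [285.2 285.6] open L [125.9 254.2] R [252.6 212.1] end [502.93093688 264.7967871 ]
```

The ball is inside the opening with no contact force. Slot edges match the model; the ball sits about 1.3 mm to −x and +y of it, so I'll fold that in and go to the floor.

```bash
sed -i "s/DX\[0\] if dx is None else dx,0,0/-0.5,-1.3,0/" h.py; python3 -m jog '[[[0.12,0.05,0.5],0,0.1],[[0,0,0],0,0.1]]' >/dev/null; python3 -c "from h import *;rep(0,24)";python3 -m jog '[[[0.05,0,0.25],0,0.1],[[0,0,0],0,0.1]]' >/dev/null; python3 -c "from h import *;rep(0,24)"
```

```text
t 10.275 p [ 610.9 -152.3  102. ] yaw 14.74 tilt out/left deg [-1.12 -0.57] q [-14.75  29.5   91.56  -0.68  60.05  60.86] F [ 0.3 -0.1 -0.5] w 17.3
foot [ 611.  -151.5   27.8] along 0.0 across 0.4 axis along/across deg [-0.44 -0.64] tool cm [-0.03  0.    0.39]
 t 10.525 p [ 611.4 -152.2   99.4] yaw 14.74 tilt out/left deg [-1.11 -0.57] q [-14.73  29.69  91.66  -0.68  59.76  60.88] F [ 0.3  0.6 -1. ] w 17.6
foot [ 611.5 -151.4   25.2] along 0.0 across 1.0 axis along/across deg [-0.45 -0.65] tool cm [-0.09 -0.    0.12]
```

```bash
python3 -m jog '[[[-0.07,0,0.08],0,0.1],[[0,0,0],0,0.1]]' >/dev/null; python3 -c "from h import *;rep(0,24)";python3 -m jog '[[[0,0,0.08],0,0.1],[[0,0,0],0,0.1]]' >/dev/null; python3 -c "from h import *;rep(0,24)"
```

```text
t 10.775 p [ 610.7 -152.4   98.7] yaw 14.74 tilt out/left deg [-1.1  -0.57] q [-14.76  29.67  91.81  -0.68  59.62  60.85] F [ 0.4  0.3 -1.4] w 18.0
foot [ 610.9 -151.6   24.5] along 0.1 across 0.2 axis along/across deg [-0.45 -0.65] tool cm [-0.02 -0.01  0.05]
 t 11.025 p [ 610.7 -152.4   97.9] yaw 14.74 tilt out/left deg [-1.09 -0.57] q [-14.76  29.71  91.86  -0.68  59.51  60.85] F [-0.2  0.3 -0.9] w 17.9
foot [ 610.9 -151.6   23.7] along 0.1 across 0.3 axis along/across deg [-0.46 -0.66] tool cm [-0.03 -0.01 -0.03]
```

```bash
for i in 1 2; do python3 -m jog '[[[0,0,0.1],0,0.1],[[0,0,0.03],0,0.1]]' >/dev/null; python3 -c "from h import *;rep(0,24)"; done
```

```text
t 11.275 p [ 610.7 -152.4   96.6] yaw 14.74 tilt out/left deg [-1.08 -0.57] q [-14.77  29.78  91.95  -0.68  59.34  60.85] F [ 0.3  0.4 -1.2] w 17.4
foot [ 610.9 -151.7   22.4] along 0.1 across 0.3 axis along/across deg [-0.46 -0.67] tool cm [-0.03 -0.01 -0.16]
 t 11.525 p [ 610.9 -152.4   96.3] yaw 14.74 tilt out/left deg [-1.04 -0.57] q [-14.76  29.79  91.98  -0.68  59.27  60.85] F [-0.5  0.4  1.4] w 17.8
foot [ 611.1 -151.7   22.1] along 0.2 across 0.4 axis along/across deg [-0.48 -0.71] tool cm [-0.05 -0.02 -0.18]
```

Floor contact at TCP z=96.3 (Fz +2.9 N net). Sliding now along tool +y.

```bash
python3 -m jog '[[[-0.03,0.4,0.03],0,0.1],[[0,0.4,0.03],0,0.1],[[0,0,0.02],0,0.1]]' >/dev/null; python3 -c "from h import *;rep(20,22)"; python3 -m jog '[[[0,0.4,0.03],0,0.1],[[0,0.4,0.03],0,0.1],[[0,0,0.02],0,0.1]]' >/dev/null; python3 -c "from h import *;rep(25,22)"
```

```text
t 11.9 p [ 613.1 -160.1   96.2] yaw 14.72 tilt out/left deg [-0.99 -0.5 ] q [-15.42  30.09  91.43  -0.6   59.46  60.17] F [-0.6 -0.1  3.5] w 17.8
foot [ 613.4 -159.3   22.1] along 8.1 across 0.7 axis along/across deg [-0.44 -0.79] tool cm [-0.07  1.19  0.01]
 t 12.275 p [ 615.5 -167.6   96.2] yaw 14.69 tilt out/left deg [-0.97 -0.41] q [-16.06  30.42  90.82  -0.49  59.72  59.51] F [-0.1  0.1  3.6] w 17.7
foot [ 615.8 -166.7   22. ] along 15.9 across 1.2 axis along/across deg [-0.36 -0.85] tool cm [-0.11  0.91  0.  ]
```

```bash
python3 -m jog '[[[-0.07,0.4,0.02],0,0.1],[[-0.05,0.4,0.02],0,0.1],[[0,0.2,0.02],0,0.1]]' >/dev/null; python3 -c "from h import *;rep(30,22)"; for i in 1 2 3; do python3 -m jog '[[[-0.02,0.2,0.02],0,0.1],[[-0.02,0.2,0.03],0,0.1]]' >/dev/null; python3 -c "from h import *;rep(30,22)"; done
```

```text
t 12.65 p [ 617.  -176.6   96.1] yaw 14.64 tilt out/left deg [-1.   -0.22] q [-16.88  30.75  90.21  -0.28  60.04  58.63] F [-2.   4.9  6.5] w 17.4
foot [ 617.4 -175.4   22. ] along 24.7 across 0.5 axis along/across deg [-0.17 -0.92] tool cm [-0.05  0.53 -0.01]
 t 12.9 p [ 617.7 -179.6   96.1] yaw 14.58 tilt out/left deg [-1.06 -0.06] q [-17.2   30.89  89.95  -0.09  60.21  58.27] F [-1.2  5.7  6.4] w 17.5
foot [ 618.  -178.1   21.9] along 27.5 across 0.4 axis along/across deg [ 0.01 -0.96] tool cm [-0.04  0.25 -0.01]
 t 13.15 p [ 618.3 -182.5   96.1] yaw 14.54 tilt out/left deg [-1.11  0.1 ] q [-17.5   31.03  89.69   0.09  60.39  57.92] F [0.  4.9 6. ] w 17.3
foot [ 618.7 -180.8   22. ] along 30.3 across 0.3 axis along/across deg [ 0.17 -1.  ] tool cm [-0.03 -0.03 -0.  ]
 t 13.4 p [ 618.9 -185.4   96.1] yaw 14.49 tilt out/left deg [-1.16  0.27] q [-17.81  31.17  89.43   0.28  60.57  57.56] F [-0.6  4.7  6.6] w 17.4
foot [ 619.3 -183.5   22. ] along 33.0 across 0.2 axis along/across deg [ 0.34 -1.04] tool cm [-0.03 -0.3   0.  ]
```

```bash
for i in 1 2 3; do python3 -m jog '[[[-0.01,0.2,0],0,0.1],[[-0.01,0.2,0.01],0,0.1]]' >/dev/null; python3 -c "from h import *;rep(40,22)"; done
```

```text
t 13.65 p [ 619.8 -188.8   96.2] yaw 14.47 tilt out/left deg [-1.19  0.35] q [-18.12  31.33  89.12   0.37  60.75  57.22] F [-0.9  4.1  4.9] w 17.8
foot [ 620.1 -186.8   22. ] along 36.5 across 0.2 axis along/across deg [ 0.43 -1.06] tool cm [-0.01  0.35 -0.  ]
 t 13.9 p [ 620.5 -192.3   96.1] yaw 14.44 tilt out/left deg [-1.25  0.44] q [-18.44  31.5   88.82   0.48  60.95  56.89] F [-2.2  4.8  6.3] w 17.5
foot [ 620.8 -190.1   22. ] along 39.9 across -0.0 axis along/across deg [ 0.55 -1.07] tool cm [ 0.    0.01 -0.  ]
 t 14.15 p [ 621.3 -195.7   96.1] yaw 14.41 tilt out/left deg [-1.31  0.54] q [-18.74  31.66  88.51   0.59  61.15  56.56] F [-1.   4.8  5.9] w 17.3
foot [ 621.6 -193.3   22. ] along 43.2 across -0.1 axis along/across deg [ 0.66 -1.08] tool cm [ 0.01 -0.32  0.  ]
```

```bash
for i in 1 2 3; do python3 -m jog '[[[0.01,0.18,-0.02],0,0.1],[[0.01,0.18,-0.02],0,0.1]]' >/dev/null; python3 -c "from h import *;rep(50,22)"; done
```

```text
t 14.4 p [ 622.2 -199.4   96.2] yaw 14.41 tilt out/left deg [-1.34  0.54] q [-19.02  31.84  88.16   0.58  61.36  56.29] F [-0.   2.7  3.4] w 17.3
foot [ 622.5 -197.    22.1] along 47.0 across -0.2 axis along/across deg [ 0.69 -1.05] tool cm [ 0.02  0.3  -0.  ]
 t 14.65 p [ 623.3 -203.9   95.8] yaw 14.43 tilt out/left deg [-1.34  0.45] q [-19.32  32.05  87.82   0.47  61.48  56.02] F [0.3 0.2 0.3] w 17.4
foot [ 623.5 -201.7   21.6] along 51.7 across -0.4 axis along/across deg [ 0.61 -1.01] tool cm [ 0.04 -0.17 -0.03]
 t 14.9 p [ 624.2 -208.2   95.2] yaw 14.43 tilt out/left deg [-1.39  0.38] q [-19.62  32.28  87.48   0.4   61.64  55.76] F [-0.2  0.5  0.1] w 17.5
foot [ 624.4 -206.1   21.1] along 56.2 across -0.7 axis along/across deg [ 0.58 -0.94] tool cm [ 0.06 -0.62 -0.08]
```

z begins to drop with the force gone: the plug is giving way from about 50 mm on. The socket centre should be near 60 mm; I'll move on a bit and press lightly.

```bash
python3 -m jog '[[[0.03,0.12,-0.02],0,0.1],[[0.03,0,0.03],0,0.1]]' >/dev/null; python3 -c "from h import *;rep(60,22)"; python3 -m jog '[[[0.02,0,0.08],0,0.1],[[0.0,0,0.08],0,0.1]]' >/dev/null; python3 -c "from h import *;rep(60,22)"
```

```text
t 15.15 p [ 624.9 -209.8   94.8] yaw 14.43 tilt out/left deg [-1.41  0.33] q [-19.71  32.41  87.3    0.35  61.71  55.7 ] F [ 0.2 -0.4  0.5] w 17.5
foot [ 625.  -207.7   20.7] along 57.9 across -0.5 axis along/across deg [ 0.56 -0.9 ] tool cm [ 0.05  0.2  -0.14]
 t 15.4 p [ 624.9 -209.9   93.1] yaw 14.44 tilt out/left deg [-1.43  0.31] q [-19.7   32.51  87.4    0.32  61.53  55.71] F [-0.6  0.1 -0.1] w 17.4
foot [ 625.  -207.7   18.9] along 57.9 across -0.6 axis along/across deg [ 0.55 -0.87] tool cm [ 0.05  0.2  -0.31]
```

```bash
for i in 1 2; do python3 -m jog '[[[0.01,0,0.15],0,0.1],[[0.01,0,0.12],0,0.1]]' >/dev/null; python3 -c "from h import *;rep(60,22)"; done
```

```text
t 15.65 p [ 624.9 -209.8   90.2] yaw 14.45 tilt out/left deg [-1.43  0.3 ] q [-19.69  32.66  87.56   0.31  61.21  55.72] F [0.3 0.5 0.2] w 17.5
foot [ 625.  -207.7   16.1] along 57.9 across -0.5 axis along/across deg [ 0.54 -0.86] tool cm [ 0.04  0.2  -0.6 ]
 t 15.9 p [ 625.  -209.8   87.3] yaw 14.46 tilt out/left deg [-1.44  0.28] q [-19.68  32.83  87.73   0.29  60.88  55.73] F [-0.1  1.5  0.1] w 17.6
foot [ 625.1 -207.7   13.2] along 57.9 across -0.5 axis along/across deg [ 0.53 -0.85] tool cm [ 0.03  0.19 -0.89]
```

```bash
for i in 1 2; do python3 -m jog '[[[0.02,-0.03,0.15],0,0.1],[[0.02,0,0.12],0,0.1]]' >/dev/null; python3 -c "from h import *;rep(60,22)"; done
```

```text
t 16.15 p [ 625.  -209.6   84.4] yaw 14.47 tilt out/left deg [-1.45  0.24] q [-19.64  33.    87.89   0.25  60.57  55.77] F [-1.5  0.2  1.1] w 17.6
foot [ 625.1 -207.6   10.2] along 57.8 across -0.4 axis along/across deg [ 0.51 -0.81] tool cm [ 0.02  0.19 -1.18]
 t 16.4 p [ 625.2 -209.5   81.5] yaw 14.47 tilt out/left deg [-1.45  0.21] q [-19.61  33.17  88.05   0.21  60.24  55.82] F [-1.6  0.   0.7] w 17.6
foot [ 625.2 -207.5    7.3] along 57.8 across -0.2 axis along/across deg [ 0.48 -0.79] tool cm [-0.    0.2  -1.47]
```

```bash
python3 -m jog '[[[0,0,0.08],0,0.1],[[0,0,0.06],0,0.1]]' >/dev/null; python3 -c "from h import *;rep(60,22)";  python3 -m jog '[[[0,0,0.07],0,0.1],[[0,0,0.07],0,0.1]]' >/dev/null; python3 -c "from h import *;rep(60,22)"
```

```text
t 16.65 p [ 625.3 -209.5   80.8] yaw 14.47 tilt out/left deg [-1.43  0.21] q [-19.61  33.2   88.1    0.21  60.14  55.82] F [-1.8  0.8  5. ] w 17.5
foot [ 625.3 -207.5    6.6] along 57.8 across -0.1 axis along/across deg [ 0.47 -0.81] tool cm [-0.01  0.19 -1.54]
 t 16.9 p [ 625.2 -209.5   80.8] yaw 14.47 tilt out/left deg [-1.4   0.21] q [-19.61  33.18  88.14   0.21  60.08  55.82] F [-2.2  0.   6. ] w 17.7
foot [ 625.3 -207.5    6.6] along 57.8 across -0.1 axis along/across deg [ 0.45 -0.84] tool cm [-0.01  0.19 -1.54]
```

```bash
python3 -m jog '[[[0,0,0.12],0,0.1],[[0,0,0.12],0,0.1],[[0,0,0.12],0,0.1]]' 10 >/dev/null; python3 - <<'E'
from h import *
rep(60,22); grab('scene','s6'); s,R=st(); ft,tp,co,a=pin(s,R); print(proj('s6',co))
B=cv2.imread('pics/s6.png')[165:245,300:400]; cv2.imwrite('pics/m6.png',cv2.resize(B,(700,560),interpolation=cv2.INTER_CUBIC))
E
```

```text
t 17.275 p [ 625.4 -209.5   80.6] yaw 14.47 tilt out/left deg [-1.27  0.21] q [-19.6   33.14  88.23   0.22  59.9   55.82] F [-2.7  0.1  7.2] w 17.5
foot [ 625.7 -207.5    6.5] along 57.9 across 0.2 axis along/across deg [ 0.38 -0.95] tool cm [-0.04  0.18 -1.56]
 t 17.325 p [ 625.5 -209.5   80.6] yaw 14.47 tilt out/left deg [-1.26  0.21] q [-19.6   33.15  88.22   0.22  59.9   55.82] F [-3.2  0.2  6.6] w 17.9
[339.93138471 214.66383867]
```

View pics/m6.png

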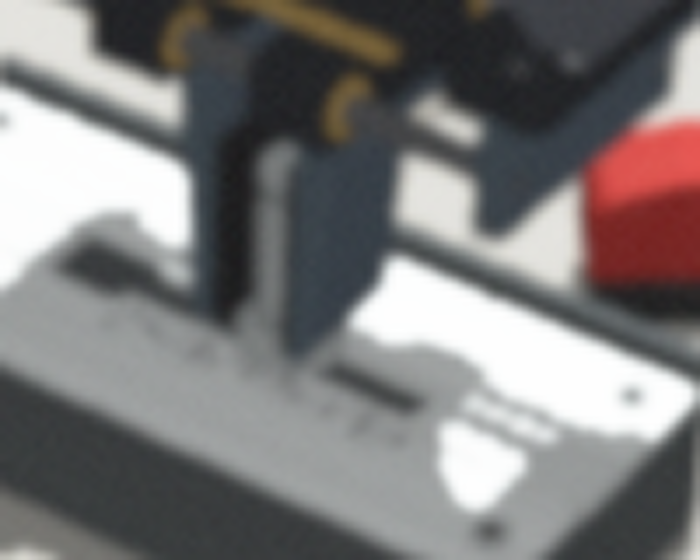

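The collar appears to be down on the cover (crop (270,350)). Releasing.

```bash
python3 -m jog '[[[-0.02,0,-0.05],0,0.1],[[0,0,-0.03],0,0.35],[[0,0,-0.06],0,0.35],[[0,0,-0.06],0,0.35]]' 10 >/dev/null; python3 -c "from h import *;st()"; python3 -m jog '[[[0,0,-1],0,0.35],[[0,0,-2],0,0.4],[[0,0,-3],0,0.4]]' >/dev/null; python3 - <<'E'
from h import *
st(); grab('scene','s7'); grab('wrist','w7'); grab('top','t7')
c=np.array([625.4,-208.3,49]);print([ (n,proj(n,c+[0,0,z]).round(1)) for n in('s7','w7','t7') for z in (0,5,57)])
B=cv2.imread('pics/s7.png')[165:245,300:400]; B=cv2.resize(B,(400,320),interpolation=cv2.INTER_CUBIC)
A=cv2.imread('pics/w7.png')[170:330,240:440]; A=cv2.resize(A,(400,320),interpolation=cv2.INTER_CUBIC); cv2.imwrite('pics/m7.png',np.hstack([B,A]))
E
```

```text
t 17.825 p [ 626.2 -209.3   81.9] yaw 14.45 tilt out/left deg [-1.16  0.27] q [-19.6   33.08  88.13   0.28  59.95  55.81] F [ 0.5 -0.   0.5] w 31.8
 t 18.2 p [ 626.2 -209.5  141.8] yaw 14.46 tilt out/left deg [-1.45  0.28] q [-19.62  30.23  83.88   0.27  67.35  55.83] F [ 0.5 -0.5 -0. ] w 36.5
[('s7', array([340.2, 214. ])), ('s7', array([340.2, 211.8])), ('s7', array([340.5, 187.9])), ('w7', array([317.5, 253.2])), ('w7', array([317.4, 255.5])), ('w7', array([315.7, 285. ])), ('t7', array([295.5, 185.1])), ('t7', array([295.4, 184.3])), ('t7', array([294.3, 176. ]))]
```

View pics/m7.png

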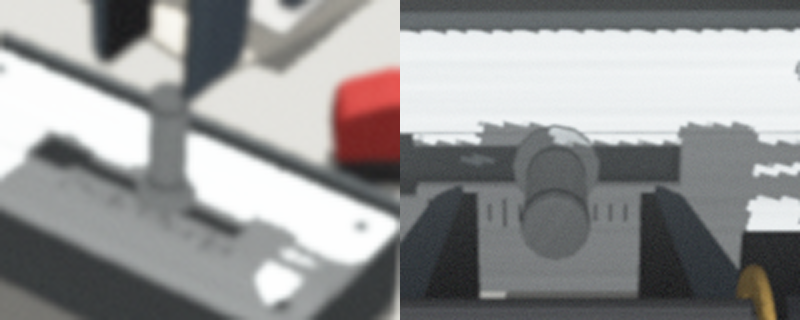

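The pin stands upright and free, collar down on the cover in both views (scene top at crop (167,90), predicted (162,92)). As a final check I'll close the fingers and touch the top lightly: the tips should meet it at TCP z ≈ 125.

```bash
python3 -m jog '[[[0,0,-0.3],0,0],[[0,0,-0.1],0,0],[[0,0,-0.1],0,0],[[0,0,-0.1],0,0],[[0,0,-0.1],0,0]]' >/dev/null; python3 -c "from h import *;print(env.tips_ahead);go((625.6,-208.6,128))"
```

```text
19.0
 t 18.975 p [ 626.1 -209.5  147.6] yaw 14.46 tilt out/left deg [-1.46  0.28] q [-19.62  29.96  83.45   0.27  68.05  55.83] F [-0.6 -1.3  0.9] w 0.5
tool cm [ 0.01 -0.07  1.96]
```

```bash
python3 -m jog '[[[0.05,-0.06,0.8],0,0],[[0.05,0,0.7],0,0],[[0,0,0.2],0,0]]' >/dev/null; python3 -c "from h import *;st()"; for i in 1 2 3; do python3 -m jog '[[[0,0,0.15],0,0],[[0,0,0.05],0,0]]' >/dev/null; python3 -c "from h import *;st()"; done
```

```text
t 19.35 p [ 626.4 -208.3  129.1] yaw 14.45 tilt out/left deg [-1.49  0.28] q [-19.51  30.81  84.79   0.28  65.89  55.92] F [-0.1  0.3  0.3] w 0.2
 t 19.6 p [ 626.3 -208.2  126.6] yaw 14.46 tilt out/left deg [-1.52  0.28] q [-19.51  30.93  84.96   0.28  65.63  55.92] F [-0.6 -0.3  0.5] w 0.5
 t 19.85 p [ 626.9 -208.3  125.5] yaw 14.45 tilt out/left deg [-1.41  0.3 ] q [-19.51  30.98  85.05   0.3   65.38  55.92] F [0.3 0.2 2.6] w 1.3
 t 20.1 p [ 627.5 -208.4  125.5] yaw 14.45 tilt out/left deg [-1.26  0.31] q [-19.5   30.96  85.09   0.31  65.22  55.92] F [0.2 1.  1.6] w 0.4
```

```bash
python3 -m jog '[[[-0.1,0,0.15],0,0],[[-0.03,0,0.2],0,0]]' >/dev/null; python3 -c "from h import *;st()"; python3 -m jog '[[[0,0,-0.5],0,0],[[0,0,-2],0,0],[[0,0,-4],0,0],[[0,0,-5],0,0],[[0,0,-0.1],0,0]]' >/dev/null; python3 - <<'E'
from h import *
st(); grab('scene','s8'); grab('top','t8')
B=cv2.imread('pics/s8.png')[150:350,200:450]; B=cv2.resize(B,(750,600),interpolation=cv2.INTER_CUBIC);cv2.imwrite('pics/m8.png',B)
E
```

```text
t 20.35 p [ 627.4 -208.6  125.3] yaw 14.44 tilt out/left deg [-0.99  0.36] q [-19.55  30.84  85.32   0.38  64.83  55.85] F [-2.7  1.6 12.2] w 0.3
 t 20.975 p [ 628.3 -210.1  242. ] yaw 14.44 tilt out/left deg [-1.25  0.32] q [-19.63  26.75  75.09   0.3   79.42  55.89] F [ 0.6 -0.9  0.3] w 0.3
```

View pics/m8.png

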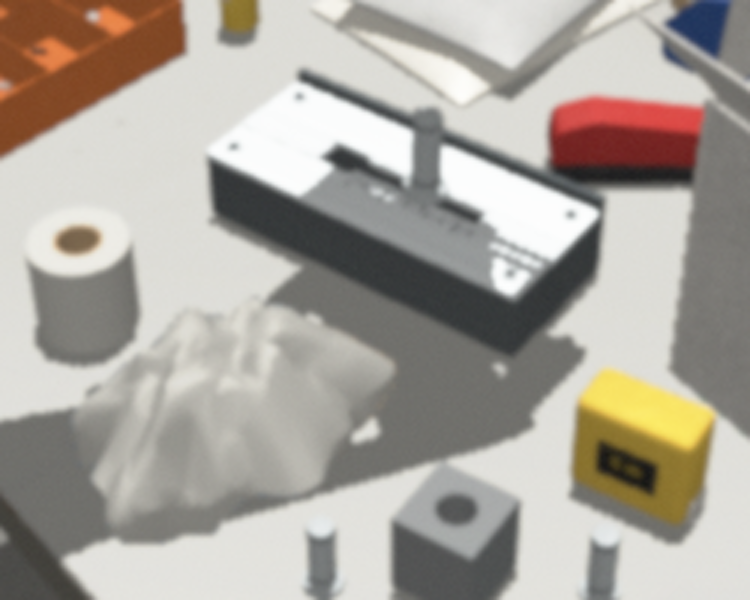

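The pin stands upright in the slot (crop (426,155)) with its collar on the cover. The holder is empty at (455,510). The roll (82,280) and tape (643,445) are where they were, and the gripper is clear. Handing in.

```bash
python3 -c "from h import *;print(job_done());st()"
```

```text
the job is handed in; nothing more can be done
None
the job is handed in; nothing more can be done
```

I took the largest pin from the holder and lowered its foot through the wide opening. I slid it along the slot with light pressure, mostly 3–8 N, until the plug began to give at about 50 mm. I pressed it home at about 58 mm from the entry, released it, and handed the job in at about 21 s.

**Last checks:**
- **Depth:** TCP height fell 15.6 mm from the channel floor to home, against 16 mm nominal. The pin's top came out at about 106.3 mm when touched with closed fingers, against 106 mm expected.
- **Seating:** a final push of about 12 N on top moved it only about 0.2 mm.
- **Position:** the last scene view shows the pin upright and free with its collar on the cover. The label roll and tape measure look unmoved and the gripper was about 120 mm clear.

**Disagreements and limits:**
- **Tool tilt:** the tool tilted 1–3° over the course of the moves, because of arm sag. It cannot be corrected directly with the available moves.
- **Foot position:** the wrist camera placed the foot about 1.3 mm from my model, and I corrected for that.
- **Sideways drag:** drag during the slide briefly reached about 5–6 N.
- **Collar flatness:** the remaining 0.3–0.4 mm on depth is within what I could measure, so I could not prove the collar is flat any more closely than that.

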